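# Put the assay reagents away by how each must be stored

## Robot

A 6-joint arm with a two-finger parallel gripper is mounted at the origin on a cart in front of the work surface, level with it; the furniture and walls round the work are solid. World frame = base frame: x ahead of the robot, y to its left, z up, the work surface at z = 0. Lengths are in m, angles in rad, forces in N, time in s.
With the tool pointing down it reaches from about 0.325 to 0.9 m from the base axis. Payload 6.1 kg.
Tool frame: the origin (TCP) lies midway between the tips of the shut fingers; the grasp point (between the pads) lies 19 mm behind it; z points along the fingers, y is the line along which they close (so a half turn about z gives the same grasp; the last joint's range is limited). The gripper opens to 85 mm and grips with 20 to 120 N. Pads are 22 mm wide; open, the fingers measure 114 mm over their backs; the gripper's body (76 mm by 85 mm) begins 54 mm behind the grasp point. The pads swing forward as they close: fully open they stand 13 mm farther back than shut.
Start: joints at [1.207, 0.22, 1.526, -0, 1.395, -0.126], TCP at [0.147, 0.607, 0.231] pointing down, gripper open.
Joint ranges: [-2.98, 2.98], [-0.91, 2.08], [0.09, 2.57], [-1.24, 4.39], [0.2, 2.65], [-2.68, 2.68]. Speed limits (rad/s): [2.57, 2.57, 3.01, 3.14, 3.14, 3.14].

## Interface

Orientations are given as [roll, pitch, yaw] about the fixed x, y, z axes, in that order (R = Rz(yaw) Ry(pitch) Rx(roll)).
In Python, from plant import movep, move_l, set_joints, gripper_to, hold, inverse_kinematics, observe, get_image, get_calibration, Unreachable, job_done gives the robot as it stands. Calls block until the motion is done:
- movep(position, orientation): joint-space move of the TCP to a pose.
- move_l(position, feed=0.15, rotation=None, max_force=None): straight line of the TCP; rotation=None keeps the orientation; feed is the mean speed in m/s. With max_force (N) it stops when the force on the tool has changed by that much, and returns True; else False.
- set_joints(angles): joint-space move.
- gripper_to(opening, f_grip=None): finger opening in m; f_grip is the grip in N (None keeps the last); returns when the fingers have stopped.
- hold(seconds).
- inverse_kinematics(position, orientation): joint angles nearest the present ones, or None.
- observe(): the state.
- get_image(name): name is "scene" or "top" or "wrist"; returns (picture, depth): 420x560x3 uint8, red, green, blue; 420x560 float32, m along the optical axis (not along the pixel's ray), 0 where there is no reading.
- get_calibration(name): a dict with "intrinsics" (3x3 intrinsics, pixels), "world_from_camera" (4x4, takes a point from camera to world coordinates). Camera axes: x right, y down, z forward; pixel columns grow to the right and rows downward; lengths in m; the calibration is good to about 2 mm. A picture is of the moment at which its call begins: read the wrist's pose just before it. get_calibration takes no time and is no camera call; for the wrist camera it gives the pose at the moment of the call.
A pose or a line that the arm cannot do raises Unreachable and nothing moves.
- job_done(): hands the job in; it is judged then, once.
The state is a dict: "time_s": time; "q": joint angles; "joint_velocities": joint speeds; "joint_torque": joint torques, N m; "eef_pos": TCP position; "tcp_rot": TCP orientation; "ft_force": force on the tool from outside, world axes, zero at the start; "torque": the same for the moment, N m; "opening": finger opening in m; "grasp_force": force on a finger pad.
Only numpy, scipy, OpenCV 4.12 (cv2) and the standard library are available. Lean on these libraries where they do the work, as an engineer would, in place of code of your own. Each camera call takes 0.05 s, during which the arm holds its last target. There are 200 camera calls.

## Task

Clear up after the assay run: stand the two small glass control vials in the blue chill block, one in each pocket; stand the black-capped bottle in the empty middle cell of the white kit tray; and stand the yellow-capped bottle, which must be kept dark, in the round aluminium canister base and put the canister's cover down over it until it sits fully on the base. Set each one down upright without tipping any of them over, and leave the roll of tape and the multichannel pipette on its stand alone.

Things in the scene. Friction and masses are not known exactly. Their poses are not given: they have to be found in the camera images.
- vial_red: clear glass control vial with amber contents and a red screw cap, 22 mm diameter, 46 mm tall (cap the top 10 mm, 21 mm across), about 20 g; standing loose on the worktop; upright, origin at the centre of its underside, z up
- vial_green: clear glass control vial with a green screw cap, 22 mm diameter, 46 mm tall (cap the top 10 mm, 21 mm across), about 20 g; standing loose on the worktop; upright, origin at the centre of its underside, z up
- bottle_yellow: white plastic reagent bottle with a yellow screw cap: the light-sensitive one; 26 mm diameter, 68 mm tall (cap the top 16 mm, 25 mm across), about 30 g; standing loose on the worktop; upright, origin at the centre of its underside, z up
- bottle_black: white plastic reagent bottle with a black screw cap, 26 mm diameter, 64 mm tall (cap the top 15 mm, 25 mm across), about 30 g; standing loose on the worktop; upright, origin at the centre of its underside, z up
- canister_cover: cover of the light-proof canister: round aluminium hood, open below, 74 mm outer and 66 mm inner diameter, its closed top 76 mm above its mouth; on it a black knob to grip, a cylinder 22 mm across and 24 mm tall (76 to 100 mm above the mouth); about 130 g; standing mouth down, loose on the worktop. Origin at the centre of the mouth, z up
- chill_block: blue chill block for control vials, 62 x 112 mm (x, y), 34 mm high, does not move; two empty square pockets, 39 mm wide and 22 mm deep, centred at y = -25 mm and y = +25 mm (x = 0) of its frame, pocket floor 12 mm above the worktop. Origin at the centre of its underside, z up, long side along its y
- kit_tray: white three-cell tray, 52 x 150 mm (x, y), 28 mm high, does not move; 46 mm square cells in a row along y, 49 mm apart, floor 3 mm above the worktop. Outer cells hold loose bottles with blue and teal caps (26 mm diameter, to 60 mm tall), the middle cell, at the origin, is empty; room for fingers only on its x sides. Origin at the centre of the underside, z up
- canister_base: aluminium canister base, does not move: round flange 72 mm across, 6 mm thick, with an open collar, 59 mm outer and 53 mm inner diameter, rim 30 mm above the worktop, tapered to 54 mm outside at the rim. The bottle stands in the collar on the floor at 6 mm; the cover's mouth then rests on the flange at 6 mm, with 3.5 mm play. Origin at the centre of the underside, z up
- multichannel_pipette: black and orange multichannel pipette, fixed, hanging upright on its stand, 240 mm tall; its origin is at its lower end. The stand's post, 220 mm tall on a flat 70 x 110 mm foot, is 0.12 m to its left (+y), an arm 200 mm up joins them; a well plate lies below it. Pass above or behind (+x)
- label_tape: roll of blue label tape lying flat, 60 mm diameter, 19 mm high, loose; to be left where it lies; origin at the centre of its underside

How it is judged:
By the outcome, as a careful person would: the job done as asked, in the order asked, and still so for the second after the job is handed in, with the robot touching nothing.
It also fails if it takes over 128 s, if anything falls off the work surface, if the arm or the gripper's body presses on something with over 40 N, if the wrist force passes 120 N, or if a joint passes its speed limit or range.

## Working session

There is one attempt and no reset: what is moved stays moved. The work goes in short steps, each a Python script; the robot and the scene stay as the last script left them, time stands still between calls to the robot, and variables do not carry over. Pictures are saved under pics/ and viewed, at most 14 in all, crops included, and the job is handed in when it is done.

```bash
mkdir -p pics
python3 - <<'E'
from plant import *
import cv2,numpy as np
for n in("top","scene"):
    im,d=get_image(n); cv2.imwrite(f"pics/{n}0.png",im[:,:,::-1]); np.savez(f"pics/{n}0.npz",im=im,d=d)
    c=get_calibration(n); print(n,c["intrinsics"],c["world_from_camera"])
print(observe())
E
```

```text
top [[398.06095318   0.         278.34373001]
 [  0.         398.06095318 210.21474857]
 [  0.           0.           1.        ]] [[-0.0213332  -0.99560705  0.09116746  0.39213838]
 [-0.99938734  0.02376683  0.02569226 -0.02545208]
 [-0.02774616 -0.09056351 -0.99550409  0.97232218]
 [ 0.          0.          0.          1.        ]]
scene [[404.12490141   0.         281.97478942]
 [  0.         404.12490141 208.77524215]
 [  0.           0.           1.        ]] [[ 0.50759073 -0.62036834  0.59790866 -0.07233875]
 [-0.86146001 -0.35298344  0.36508814 -0.3813721 ]
 [-0.01543727 -0.70038975 -0.71359364  0.72635216]
 [ 0.          0.          0.          1.        ]]
{'time_s': 0.1, 'q': array([ 1.20688483e+00,  2.21161866e-01,  1.52749899e+00, -1.61928631e-05,
        1.39467280e+00, -1.26110369e-01]), 'joint_velocities': array([-0.00035389, -0.00284921, -0.0008834 ,  0.00029902,  0.00184175,
        0.00032708]), 'joint_torque': array([ 2.43098417e-03, -4.98240817e+01, -3.90553379e+01, -1.06641178e-04,
        5.54523795e-03, -1.37995173e-05]), 'eef_pos': array([0.14705132, 0.60690156, 0.23029837]), 'tcp_rot': array([-3.13986347e+00, -2.03165806e-04,  2.90379420e+00]), 'ft_force': array([-0.01016305, -0.26203354, -0.73432989]), 'torque': array([0.0081165 , 0.00931906, 0.02579271]), 'grasp_force': 0.0, 'opening': 0.08556346937419575}
```

View pics/top0.png

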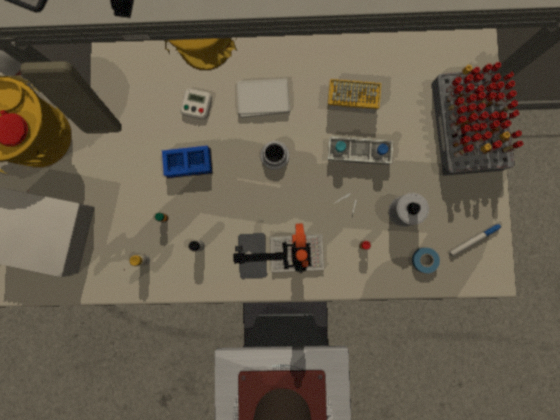

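View pics/scene0.png

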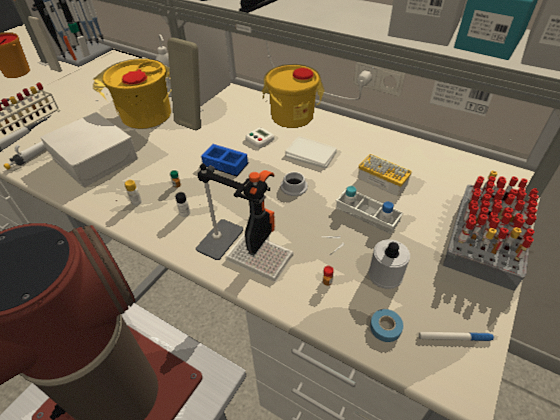

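The top view shows caps of yellow (136,261), green (160,217), black (195,245) and red (365,245), the cover knob (413,208), the base (275,153), the block (187,161) and the tray (360,149). The pipette is at about (300,255) with its post to the left of it, and the tape is at (426,260). Next I'll measure from the point cloud.

```bash
cat > h.py <<'E'
from plant import *
import numpy as np, cv2
def cloud(d,c):
    K=c["intrinsics"];T=c["world_from_camera"]
    v,u=np.indices(d.shape)
    P=np.stack([(u-K[0,2])/K[0,0]*d,(v-K[1,2])/K[1,1]*d,d],-1)
    return P@T[:3,:3].T+T[:3,3]
def ray(u,v,z,c):
    K=c["intrinsics"];T=c["world_from_camera"]
    r=T[:3,:3]@[(u-K[0,2])/K[0,0],(v-K[1,2])/K[1,1],1]; t=T[:3,3]
    return t+r*(z-t[2])/r[2]
E
python3 - <<'E'
from h import *
f={}
px=dict(yel=(136,261,.068,.012),grn=(160,217,.046,.011),blk=(195,245,.064,.012),red=(365,245,.046,.011),knob=(413,208,.1,.011),base=(275,153,.03,.03),chill=(187,161,.034,.06),tray=(360,149,.028,.08),tape=(426,260,.019,.03),pip=(300,255,.24,.03))
for n in("top","scene"):
    z=np.load(f"pics/{n}0.npz");c=get_calibration(n)
    P=cloud(z["d"],c); ok=z["d"]>0
    print(n,"table z",np.median(P[ok&(abs(P[...,2])<.02)][:,2]))
    for k,(u,v,h,r) in px.items():
        g=ray(u,v,h,get_calibration("top"))
        m=ok&(np.hypot(P[...,0]-g[0],P[...,1]-g[1])<r+.012)&(abs(P[...,2]-h)<.008)
        q=P[m]
        if len(q)<4: print(k,g.round(3),"few",len(q));continue
        rect=cv2.minAreaRect(q[:,:2].astype(np.float32)*1000)
        print(k,g.round(3),len(q),"mean",q.mean(0).round(4),"mid",((q.max(0)+q.min(0))/2).round(4),"ext",np.ptp(q,axis=0).round(3),"rect",np.round(rect[0],1),np.round(rect[1],1),round(rect[2],1))
E
```

```text
top table z 6.127122414967268e-05
yel [0.367 0.325 0.068] 99 mean [0.3676 0.328  0.0668] mid [0.3666 0.3298 0.0656] ext [0.023 0.026 0.011] rect [368.1 328.3] [23.5 22.1] 49.4
grn [0.468 0.277 0.046] 66 mean [0.4681 0.28   0.0452] mid [0.468  0.28   0.0439] ext [0.019 0.018 0.01 ] rect [468. 280.] [18.4 19.2] 89.8
blk [0.4   0.19  0.064] 96 mean [0.3982 0.1932 0.0633] mid [0.3978 0.1934 0.062 ] ext [0.023 0.023 0.01 ] rect [397.8 193.4] [23.  22.5] 0.3
red [ 0.392 -0.2    0.046] 69 mean [ 0.3916 -0.2021  0.0452] mid [ 0.3917 -0.2019  0.0443] ext [0.019 0.019 0.011] rect [ 391.6 -201.9] [18.9 18.5] 88.5
knob [ 0.47  -0.297  0.1  ] 82 mean [ 0.4704 -0.3022  0.0991] mid [ 0.4709 -0.3026  0.098 ] ext [0.02  0.02  0.011] rect [ 470.9 -302.9] [20.2 19.7] 35.1
base [0.617 0.004 0.03 ] 118 mean [0.6141 0.0057 0.0282] mid [0.6169 0.0055 0.028 ] ext [0.056 0.056 0.012] rect [616.9   5.5] [54.6 54.4] 44.3
chill [0.602 0.216 0.034] 751 mean [0.6037 0.2201 0.0331] mid [0.6035 0.2203 0.0324] ext [0.07  0.116 0.013] rect [603.7 220.5] [ 64.5 113.2] 4.3
tray [ 0.622 -0.2    0.028] 491 mean [ 0.6209 
[... 1239 characters left out ...]
283] mid [0.6189 0.0044 0.0286] ext [0.058 0.055 0.013] rect [618.7   5.3] [55.8 55.7] 62.6
chill [0.602 0.216 0.034] 529 mean [0.6047 0.2178 0.0338] mid [0.6073 0.2195 0.0325] ext [0.072 0.114 0.013] rect [606.7 219.7] [ 67.1 113.5] 3.9
tray [ 0.622 -0.2    0.028] 599 mean [ 0.6172 -0.2032  0.0271] mid [ 0.6223 -0.2007  0.0277] ext [0.069 0.157 0.015] rect [ 622.4 -200.5] [154.5  60.6] 84.9
tape [ 0.353 -0.346  0.019] 695 mean [ 0.3531 -0.3482  0.0199] mid [ 0.3557 -0.3481  0.018 ] ext [0.061 0.06  0.014] rect [ 355.3 -347.9] [60.1 60. ] 44.7
pip [ 0.376 -0.044  0.24 ] 86 mean [ 0.3757 -0.0492  0.2447] mid [ 0.3785 -0.0478  0.2402] ext [0.02  0.018 0.016] rect [377.4 -47.7] [18.9 18.2] 64.5
```

```bash
cat >> h.py <<'E'
Y0=np.pi/2
def grab(x,y,tip,yaw=Y0,op=.05,f=30,zt=.27):
    movep([x,y,zt],[np.pi,0,yaw]); gripper_to(op,f)
    move_l([x,y,tip+.04],feed=.3); move_l([x,y,tip],feed=.08)
    gripper_to(0.0,f); o=observe(); print("grip",o["opening"].round(4),o["grasp_force"].round(1),o["eef_pos"].round(4))
    move_l([x,y,zt],feed=.25); o=observe(); print("lift",o["opening"].round(4),o["ft_force"].round(2),o["time_s"].round(1))
def place(x,y,tip,yaw=Y0,op=.04,zt=.27,zc=.06,mf=5):
    movep([x,y,zt],[np.pi,0,yaw]); o=observe(); print("over",o["eef_pos"].round(4),o["opening"].round(4))
    move_l([x,y,tip+.03],feed=.2)
    hit=move_l([x,y,tip-.004],feed=.04,max_force=mf); o=observe()
    print("down",hit,o["eef_pos"].round(4),"want",tip,o["ft_force"].round(2))
    gripper_to(op); move_l([x,y,zt],feed=.25); print("t",observe()["time_s"].round(1))
E
python3 - <<'E'
from h import *
c=np.deg2rad(4.1)
grab(.469,.279,.026)
place(.603,.245,.038,Y0+c)
E
```

```text
Traceback (most recent call last):
  File "h.py", line 16, in grab
    gripper_to(0.0,f); o=observe(); print("grip",o["opening"].round(4),o["grasp_force"].round(1),o["eef_pos"].round(4))
                                                 ^^^^^^^^^^^^^^^^^^
AttributeError: 'float' object has no attribute 'round'
```

```bash
sed -i -E 's/o\["(opening|grasp_force|time_s)"\]\.round\(([0-9])\)/round(o["\1"],\2)/g; s/observe\(\)\["time_s"\]\.round\(1\)/round(observe()["time_s"],1)/' h.py
python3 - <<'E'
from h import *
c=np.deg2rad(4.1)
o=observe(); print(o["opening"],o["grasp_force"],o["eef_pos"],o["time_s"])
move_l([.469,.279,.27],feed=.25); o=observe(); print(o["opening"],o["ft_force"],o["time_s"])
im,d=get_image("wrist"); cv2.imwrite("pics/w1.png",im[:,:,::-1])
place(.603,.245,.038,Y0+c)
im,d=get_image("wrist"); cv2.imwrite("pics/w2.png",im[:,:,::-1])
cv2.imwrite("pics/w12.png",cv2.resize(np.hstack([cv2.imread("pics/w1.png"),cv2.imread("pics/w2.png")]),(800,300)))
E
```

```text
0.02087173207912918 29.287519858335145 [0.46957506 0.2792094  0.02663119] 4.075
0.020734963315087306 [-0.07893654  0.19646813  0.22768416] 5.2
over [0.6025 0.2445 0.2678] 0.0208
down True [0.6028 0.2448 0.0382] want 0.038 [ 1.45 -0.26  2.01]
t 9.1
```

View pics/w12.png

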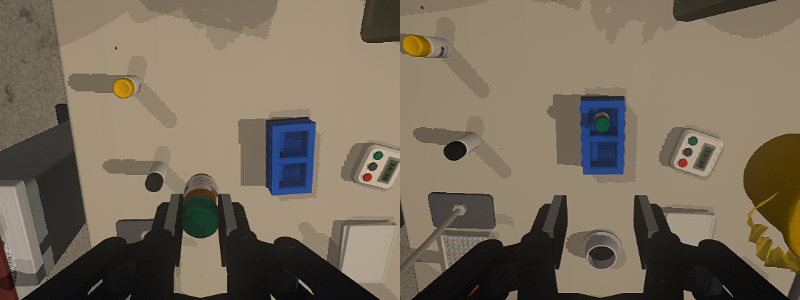

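Left half: green was gripped squarely. Right half: it stands upright in its pocket at (602,122). Next is red, then black, routed behind the pipette.

Run:
```python
from h import *
c=np.deg2rad(4.1)
D=[np.pi,0,Y0]
movep([.6,-.15,.27],D)
grab(.3918,-.203,.026)
movep([.6,-.2,.27],D)
place(.607,.195,.038,Y0+c)
grab(.399,.1925,.030,op=.055)
movep([.6,.2,.27],D)
movep([.6,0,.27],D)
t=np.deg2rad(-5.3)
place(.621,-.2006,.033,Y0+t)
im,d=get_image("wrist"); cv2.imwrite("pics/w3.png",im[:,:,::-1])
```

```text
grip 0.0205 29.4 [ 0.3924 -0.2034  0.0267]
lift 0.021 [-0.04 -0.17 -0.3 ] 14.7
over [0.6073 0.1936 0.2702] 0.0207
down True [0.6069 0.1949 0.0383] want 0.038 [1.52 1.33 3.09]
t 20.3
grip 0.0253 29.4 [0.3996 0.1927 0.0307]
lift 0.0252 [-0.61 -0.01  0.24] 24.4
over [ 0.6213 -0.1987  0.2698] 0.0254
down True [ 0.621  -0.2005  0.0335] want 0.033 [ 1.42 -0.45  2.79]
t 30.1
```

View pics/w3.png

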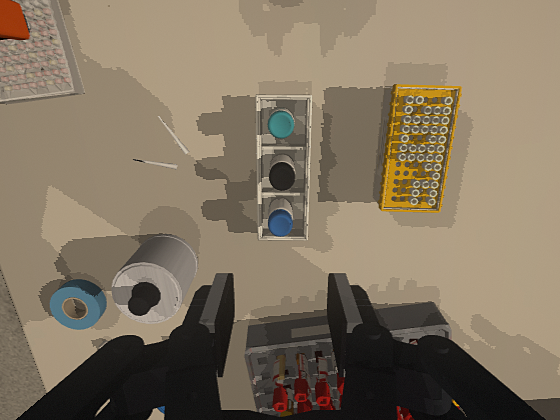

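The black bottle stands in the middle cell at (282,175), with its neighbours undisturbed. Yellow is next, then a fresh top image to check the cover and base.

Run:
```python
from h import *
D=[np.pi,0,Y0]
movep([.6,.1,.27],D)
grab(.3685,.3275,.032,op=.055)
movep([.55,.25,.27],D)
place(.6175,.0055,.038)
movep([.6,.1,.27],D)
c=get_calibration("wrist"); im,d=get_image("wrist"); cv2.imwrite("pics/w4.png",im[:,:,::-1])
movep([.56,-.2,.3],D)
def circ(P,ok,g,z0,z1,r):
    m=ok&(np.hypot(P[...,0]-g[0],P[...,1]-g[1])<r)&(P[...,2]>z0)&(P[...,2]<z1); q=P[m]
    (x,y),R=cv2.minEnclosingCircle(q[:,:2].astype(np.float32)); return len(q),np.round([x,y,R],4),q.mean(0).round(4)
P=cloud(d,c); ok=d>0
print("w base rim",circ(P,ok,(.6175,.0055),.024,.036,.04),"bottle",circ(P,ok,(.6175,.0055),.068,.08,.035))
c=get_calibration("wrist"); im,d=get_image("wrist"); cv2.imwrite("pics/w5.png",im[:,:,::-1]); P=cloud(d,c); ok=d>0
print("w cover knob",circ(P,ok,(.471,-.3035),.092,.105,.025),"top",circ(P,ok,(.471,-.3035),.07,.08,.05))
c=get_calibration("top"); im,d=get_image("top"); P=cloud(d,c); ok=d>0
print("t base",circ(P,ok,(.6175,.0055),.024,.036,.04),circ(P,ok,(.6175,.0055),.068,.08,.035),"knob",circ(P,ok,(.471,-.3035),.092,.105,.025))
cv2.imwrite("pics/w45.png",cv2.resize(np.hstack([cv2.imread("pics/w4.png"),cv2.imread("pics/w5.png")]),(800,300)))
print(observe()["time_s"])
```

```text
grip 0.025 29.5 [0.3691 0.3279 0.0327]
lift 0.0252 [ 0.63  0.66 -0.27] 35.8
over [0.6172 0.0072 0.2703] 0.025
down True [0.617  0.0055 0.0382] want 0.038 [ 0.01 -0.54  4.38]
t 40.8
w base rim (590, array([0.6204, 0.0053, 0.0284]), array([0.6196, 0.015 , 0.0291])) bottle (458, array([0.617 , 0.0062, 0.0129]), array([0.6174, 0.0074, 0.0738]))
w cover knob (366, array([ 0.4733, -0.3049,  0.0111]), array([ 0.474 , -0.3035,  0.0993])) top (2238, array([ 0.473 , -0.3055,  0.0365]), array([ 0.4716, -0.2958,  0.0773]))
t base (118, array([0.617 , 0.0054, 0.0286]), array([0.6128, 0.0055, 0.0289])) (93, array([0.6144, 0.0075, 0.0122]), array([0.6141, 0.0073, 0.0732])) knob (0, array([0., 0., 0.]), array([nan, nan, nan]))
42.5667<stdin>:12: RuntimeWarning: Mean of empty slice.
  ret = um.true_divide(
```

View pics/w45.png

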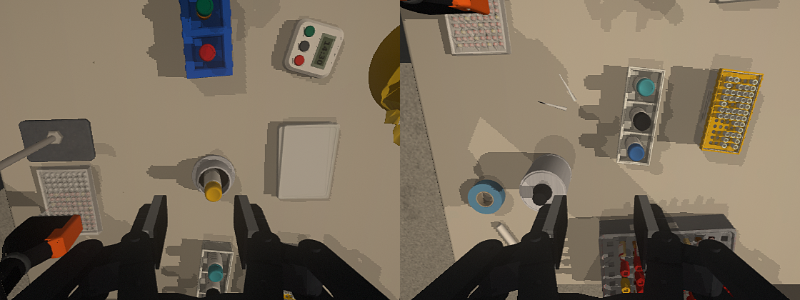

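Both vials stand in their pockets, the yellow bottle is upright in the collar (left half, (213,190)), and the cover is undisturbed (right half, knob at (541,192)). Next is the cover.

Run:
```python
from h import *
D=[np.pi,0,Y0]
grab(.472,-.304,.079,op=.05,f=60)
movep([.6,-.2,.27],D); movep([.6185,.0053,.27],D)
x,y=.6185,.0053
move_l([x,y,.125],feed=.15)
hit=move_l([x,y,.0815],feed=.03,max_force=8); o=observe()
print("down",hit,o["eef_pos"].round(4),o["ft_force"].round(2),o["torque"].round(2),o["opening"],o["time_s"])
im,d=get_image("scene"); cv2.imwrite("pics/s6.png",cv2.resize(im[100:300,180:420,::-1],None,fx=2.5,fy=2.5))
```

```text
grip 0.0199 58.6 [ 0.4723 -0.3044  0.0798]
lift 0.0205 [-0.73  0.14 -2.08] 46.0
down True [0.6183 0.0054 0.0859] [-0.86  0.55  4.58] [0.03 0.16 0.06] 0.019814328464574274 49.8667
```

View pics/s6.png

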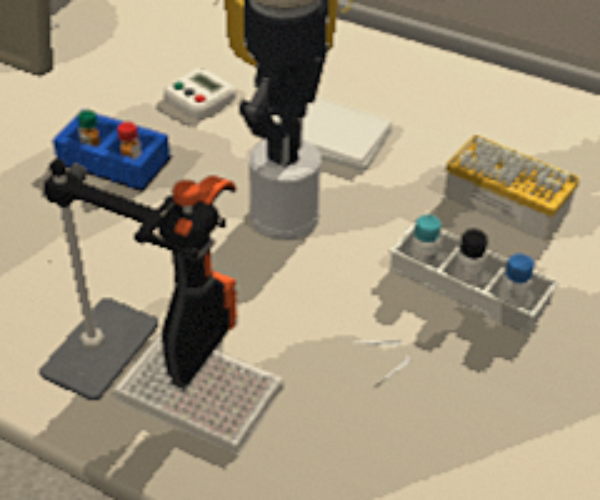

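The cover is down on the flange: the TCP is 6.1 mm above its grasp height, and 6 mm was expected. I'll release and check.

Run:
```python
from h import *
gripper_to(.05); move_l([.6185,.0053,.27],feed=.2); movep([.55,.25,.3],[np.pi,0,Y0])
for n in ("top","scene"):
    c=get_calibration(n); im,d=get_image(n); P=cloud(d,c)
    if n=="top": cv2.imwrite("pics/t7.png",cv2.resize(im[100:300,90:450,::-1],None,fx=2.2,fy=2.2))
    for r,a,b in((.02,.098,.115),(.045,.076,.09)):
        q=P[(d>0)&(np.hypot(P[...,0]-.6185,P[...,1]-.0053)<r)&(P[...,2]>a)&(P[...,2]<b)]
        print(n,len(q),np.median(q,0).round(4), q.max(0).round(4) if len(q) else 0)
        A=np.c_[q[:,:2]-q[:,:2].mean(0),np.ones(len(q))]; print("tilt",np.linalg.lstsq(A,q[:,2],rcond=None)[0].round(3))
print(observe()["time_s"])
```

```text
top 74 [0.6153 0.0058 0.1052] [0.6269 0.0169 0.1091]
tilt [ 0.093 -0.002  0.105]
top 697 [0.6133 0.0051 0.0828] [0.652  0.041  0.0899]
tilt [0.005 0.004 0.083]
scene 62 [0.6154 0.0046 0.1065] [0.6303 0.0146 0.1107]
tilt [0.231 0.104 0.105]
scene 397 [ 0.6085 -0.0026  0.0848] [0.6532 0.0417 0.0893]
tilt [0.047 0.031 0.084]
52.4917
```

View pics/t7.png

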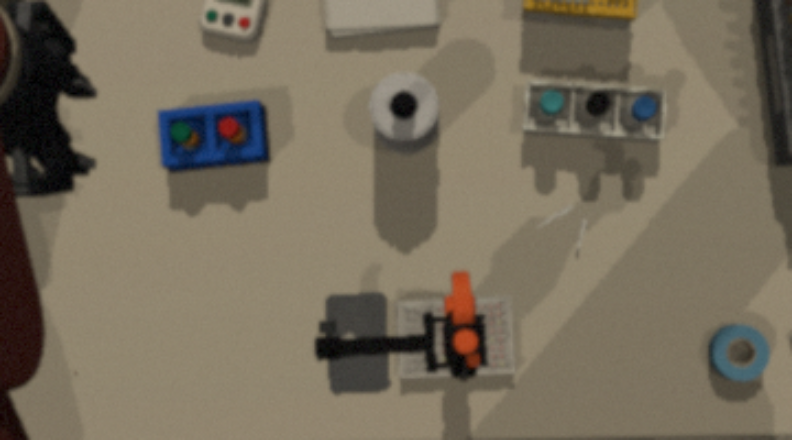

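Everything is in place. The cover top reads 83 mm (82 mm expected) and level, the knob is at (403,105), the vials are at (184,132) and (230,127), black is at (597,103), and the tape and pipette are unmoved.

```bash
python3 -c "
from plant import *
print(job_done())"
```

```text
the job is handed in; nothing more can be done
None
```

The job is handed in at about 52 s of the 128 s allowed: both vials are in the chill block, the black-capped bottle is in the middle tray cell, the yellow-capped bottle is in the canister with its cover fully seated, and the tape and pipette were not touched.

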